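# Load a sample cassette and hold it flush on the tilted reader window

## Task

Slide the white sample cassette, narrow nose first, fully home into the blue holder that stands in the aluminium cradle. Then lift the loaded holder by its white fin, tilt it to match the reader's sloped window and press it gently, flat, square and centred over the window, so that its underside pushes the black sprung light seal in by more than half of its travel; finish while still gripping the holder and keeping it pressed there. Leave the tilt of the reader's head as it is set and do not knock over the two vials.

Things in the scene. Friction and masses are not known exactly. Their poses are not given: they have to be found in the camera images.
- cassette: Flat white sample cassette, 28 x 90 x 6 mm (x, y, z), 20 g; both faces alike, red sample window near the nose, orange grip end from y = +15 to +45 mm. Origin: centre of its underside. Nose at -y. Starts flat on the desk, z up, nose turned towards the cradle within about 0.5 rad. Grip it across the 28 mm width near y = +31 mm; only the grip end stays outside the holder.
- cassette_nose (a point): Tip of the cassette's nose, 45 mm to -y of its origin, at half thickness. The nose is stepped: the last 4.5 mm are 21 mm wide and 3.6 mm thick, the next 6 mm 25 mm wide.
- holder: Blue hand-held cassette holder, 41 x 62 x 15 mm (x, y, z) plus fin, 80 g, loose in the cradle, lifts straight out. Origin: centre of its underside. A channel along y, 30 mm wide and 9 mm high inside, its ledges 2.5 mm above the underside, whose middle is open. Mouth at y = +31 mm, end stop at y = -27 mm: the cassette goes in 58 mm along -y; home, its origin is 18 mm to +y of the holder's.
- holder_mouth (a point): Middle of the holder's flared mouth: y = +31 mm, 7 mm above its underside, half-way up the channel. Cassette and holder axes point the same way when it goes in.
- holder_fin (a point): Middle of the white ribbed grip fin on top of the holder, 30 mm above the holder's origin. The fin is 30 mm along x, 14 mm thick along y (grip it across this) and stands from 15 to 45 mm above the underside.
- cradle: Fixed aluminium loading cradle, 74 x 72 mm; its floor is 10 mm above the desk, and 7 mm lips at the sides and behind the end stop keep the holder (1.5 mm play) from being pushed away. Origin: on the desk, under the holder's origin; axes as the holder's.
- reader: White fixed desk reader, base 170 x 190 x 36 mm (x, y, z), with two cheeks 106 mm high at y = +-62 to 74 mm that carry the tilting read head. Origin: centre of its underside; its front is -x, towards the robot.
- read_head (a joint): Tilt of the read head in rad: 0 is face up, growing as the face leans towards the reader's front (-x); 0.28 to 0.56 at the start. The axis is parallel to the reader's y, 90 mm above its origin; a stiff friction hinge (4 N m) holds it. The head's face is 100 mm (up the slope) x 116 mm (y), 20 mm above the axis.
- head_edge (a point): Middle of the upper edge of the head's face, 50 mm up the slope from the middle of the face.
- light_seal (a joint): How far the light seal is pushed in, in m: 0 released to 0.008 fully in, where its face is level with the head's face. It needs 3 N to start and 1 N more per mm (11 N at the end), along the face's normal.
- seal_face (a point): Middle of the outer face of the black light seal (rubber frame, 60 mm up the slope x 82 mm along y, with a 24 x 44 mm opening over the dark window), 28 mm from the head's axis when released; it moves in with the seal. x: up the slope, y: level, along the reader's y, z: outward normal.
- vial_a: Small vaccine vial, 16 mm wide, 38 mm high, standing on the desk. Origin: centre of its underside, z up.
- vial_b: A second vial of the same size, standing on the desk. Origin: centre of its underside, z up.
Not all that is in view belongs to the job. Several things have the shape of the cassette; the one meant has the colours described above.

How it is judged (in metres and radians):
On the way, in this order (a step that is already met when the one before it is completed fails the run):
1. the cassette is fully home in the holder, nose at the end stop, holder still in its cradle (y of cassette_nose in the frame of holder below -0.023 m and x of cassette_nose in the frame of holder between -0.004 and 0.004 m and z of cassette_nose in the frame of holder between 0.003 and 0.0115 m and angle between the y axis of cassette and the y axis of holder, either way round below 0.12 rad and horizontal distance between holder and cradle below 0.008 m and height (world z) of holder below 0.016 m), for 0.2 s.
2. the loaded holder is lifted clear of the cradle in the gripper, cassette still home (y of cassette_nose in the frame of holder below -0.023 m and x of cassette_nose in the frame of holder between -0.004 and 0.004 m and z of cassette_nose in the frame of holder between 0.003 and 0.0115 m and angle between the y axis of cassette and the y axis of holder, either way round below 0.12 rad and height (world z) of holder above 0.05 m and contact force between the fingers and holder above 1 N and contact force between holder and cradle below 0.1 N), for 0.2 s.
At the end, for the whole second after the job is handed in: Gripper still holds the resting holder: flat on the seal (0.06 rad), square (0.12 rad), centred (7 mm each way), seal pushed in over 4 of its 8 mm with over 3 N; cassette nose within 4 mm of the end stop; head tilt unchanged (upper edge moved under 8 mm) (y of cassette_nose in the frame of holder below -0.023 m and x of cassette_nose in the frame of holder between -0.004 and 0.004 m and z of cassette_nose in the frame of holder between 0.003 and 0.0115 m and angle between the y axis of cassette and the y axis of holder, either way round below 0.12 rad and angle between the z axis of holder and the z axis of seal_face, either way round below 0.06 rad and angle between the y axis of holder and the y axis of seal_face, either way round below 0.12 rad and x of holder in the frame of seal_face between -0.007 and 0.007 m and y of holder in the frame of seal_face between -0.007 and 0.007 m and z of holder in the frame of seal_face below 0.004 m and value of joint light_seal above 0.004 m and contact force between holder and light_seal above 3 N and contact force between the fingers and holder above 1 N and linear speed of holder below 0.02 m/s and distance of head_edge from where it was at the start of the episode below 0.008 m); the arm keeps its last pose, push and grip.
It fails at once if the holder is pressed on the seal with more than 30 N (contact force between holder and light_seal above 30 N).
It fails at once if the tilt of the reader's head is shifted (its upper edge moves more than 8 mm) (distance of head_edge from where it was at the start of the episode above 0.008 m).
It fails at once if a vial is knocked over (angle between any of vial_a, vial_b's own z axis and vertical above 0.6 rad).
It also fails if it takes over 48 s, if anything falls off the work surface, if the arm or the gripper's body presses on something with over 40 N, if the wrist force passes 120 N, or if a joint passes its speed limit or range.

## Robot

A 6-joint arm with a two-finger parallel gripper is mounted at the origin on a cart in front of the work surface, level with it; the furniture and walls round the work are solid. World frame = base frame: x ahead of the robot, y to its left, z up, the work surface at z = 0. Lengths are in mm, angles in rad, forces in N, time in s.
With the tool pointing down it reaches from about 400 to 925 mm from the base axis. Payload 12.5 kg.
Tool frame: the origin (TCP) lies midway between the tips of the shut fingers; the grasp point (between the pads) lies 19 mm behind it; z points along the fingers, y is the line along which they close (so a half turn about z gives the same grasp; the last joint's range is limited). The gripper opens to 95 mm and grips with 3 to 60 N. Pads are 20 mm wide; open, the fingers measure 119 mm over their backs; the gripper's body (75 mm by 180 mm) begins 59 mm behind the grasp point.
Start: joints at [-1.44, 0.491, 1.559, -0, 1.092, -0.106], TCP at [146.643, -607.571, 214.661] pointing down, gripper open.
Joint ranges: [-3.1, 3.1], [-0.84, 2.19], [0.05, 2.79], [-1.13, 4.28], [0.06, 2.93], [-2.69, 2.69]. Speed limits (rad/s): [2.22, 2.22, 2.79, 3.14, 3.14, 3.14].

## Interface

Orientations are given as [roll, pitch, yaw] about the fixed x, y, z axes, in that order (R = Rz(yaw) Ry(pitch) Rx(roll)).
In Python, from cell import state, read_camera, camera_info, env gives the robot as it stands.
- The arm moves only by the tool move_arm, never from a script. Its argument "commands" is a list of rows, each a list of 3 entries, a list of its own where there are three numbers: the shift along the world's x, y, z in cm, then the turn, a rotation vector about the world's x, y, z in degrees, then the opening, from 0 (shut) to 1 (fully open). A call has 1 to 10 rows; each row shifts and turns the commanded pose from where the row before left it; what a row does not reach is not made up. A row lasts 1/10 s, in which the tool goes at most 50 mm and 8.59 degrees, less where a joint would pass 70% of its speed; a pose out of reach is approached as far as the arm can. A call with a gripper value outside its range is refused whole. The fingers move at their own pace and stop on an object; the grip force is fixed at half the most. Time passes only in rows, so rows that do not move let the fingers close. It gives the time, the measured TCP pose, the force, the opening and the grip force at its end, in the units of the state.
- state(): the state, without advancing time (a new reading comes with each control period).
- read_camera(name): name is "scene" or "top" or "wrist"; returns the picture (400x640x3 uint8, blue, green, red); there is no depth.
- camera_info(name): a dict with "K" (3x3 intrinsics, pixels), "cam_to_world" (4x4, takes a point from camera to world coordinates). Camera axes: x right, y down, z forward; pixel columns grow to the right and rows downward; lengths in mm; the calibration is good to about 2 mm. A picture is of the moment at which its call begins: read the wrist's pose just before it. camera_info takes no time and is no camera call; for the wrist camera it gives the pose at the moment of the call.
- env.job_done(): hands the job in; it is judged then, once.
The state is a dict: "t": time; "joints": joint angles; "qvel": joint speeds; "tau": joint torques, N m; "eef_pos": TCP position; "tcp_rot": TCP orientation; "ft_force": force on the tool from outside, world axes, zero at the start; "moment": the same for the moment, N m; "opening": opening from 0.0 (shut) to 1.0 (fully open); "grip_force": force on a finger pad.
Only numpy, scipy, OpenCV 4.12 (cv2) and the standard library are available. Lean on these libraries where they do the work, as an engineer would, in place of code of your own. Each camera call takes 0.05 s, during which the arm holds its last target. There are 200 camera calls.

## Working session

There is one attempt and no reset: what is moved stays moved. The work goes in short steps, Python scripts to look and compute and a tool call to move; the robot and the scene stay as the last step left them, time stands still between calls to the robot, and variables do not carry over. Pictures are saved under pics/ and viewed, at most 10 in all, crops included, and the job is handed in when it is done.

Besides the shell and the picture viewer there is one more tool, called by a JSON object that holds its "name" and its "arguments", one argument or row to a line. move_arm: Moves the arm, as the interface text tells. Its arguments: {"type":"object","properties":{"commands":{"type":"array"}},"required":["commands"]}

```bash
ls; mkdir -p pics; python3 - <<'E'
from cell import state, read_camera, camera_info
import cv2,numpy as np
for n in ("scene","top"):
    cv2.imwrite(f"pics/{n}0.png",read_camera(n)); i=camera_info(n); print(n,np.round(i["K"],1).tolist(),np.round(i["cam_to_world"],3).tolist())
print(state())
E
```

```text
pics
scene [[394.4, 0.0, 318.3], [0.0, 394.4, 197.2], [0.0, 0.0, 1.0]] [[-0.724, -0.458, 0.515, 116.479], [-0.689, 0.483, -0.54, 589.434], [-0.001, -0.746, -0.666, 706.282], [0.0, 0.0, 0.0, 1.0]]
top [[412.0, 0.0, 324.0], [0.0, 412.0, 199.3], [0.0, 0.0, 1.0]] [[0.006, -0.999, 0.052, 493.249], [-1.0, -0.006, -0.012, 98.364], [0.012, -0.052, -0.999, 1198.745], [0.0, 0.0, 0.0, 1.0]]
{'t': 0.1, 'joints': array([-1.43958534e+00,  4.91472649e-01,  1.55940385e+00, -5.89441092e-05,
        1.09171349e+00, -1.05591301e-01]), 'qvel': array([ 0.00078186, -0.00119615, -0.00399803, -0.00044852,  0.00021096,
       -0.00224032]), 'tau': array([ 4.65450139e-03, -6.13623548e+01, -2.58605397e+01,  6.94576604e-02,
        4.70563956e-02, -5.55392728e-05]), 'eef_pos': array([ 146.60557004, -607.32761159,  214.13145073]), 'tcp_rot': array([-3.14059536e+00, -5.31247813e-05,  2.36829458e-01]), 'ft_force': array([-0.1202428 , -0.35474227, -0.7443722 ]), 'moment': array([0.05449232, 0.00933183, 0.02301538]), 'grip_force': 0.0, 'opening': 1.0019340733514344}
```

View pics/top0.png

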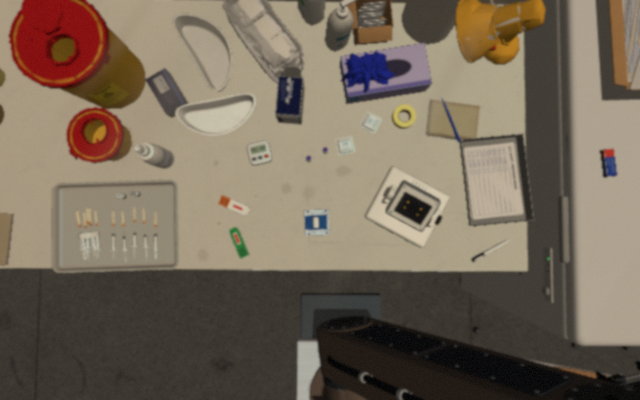

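View pics/scene0.png

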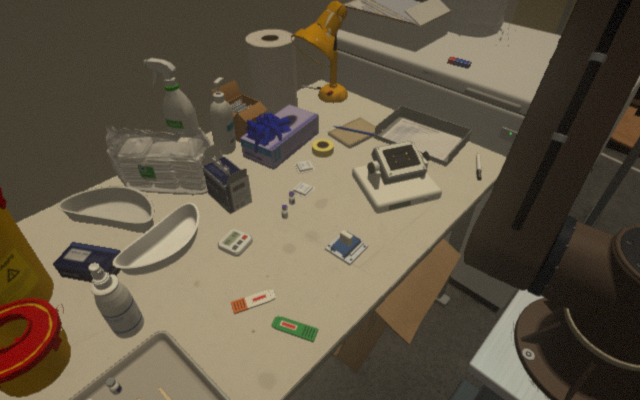

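The top view shows the cassette at about (234,205) with its orange end at (226,201), the cradle and holder at (316,222), the reader at (409,206), and vials at (308,158) and (325,150). The green/red strip at (238,242) is a decoy.

```bash
cat > h.py <<'E'
import numpy as np,cv2
from cell import state, read_camera, camera_info
from scipy.spatial.transform import Rotation as R
def ray(i,p):
    T=np.array(i["cam_to_world"]); d=T[:3,:3]@np.linalg.inv(i["K"])@np.array([p[0],p[1],1.]); return T[:3,3],d
def onz(i,p,z):
    c,d=ray(i,p); return (c+d*(z-c[2])/d[2])
def proj(i,P):
    T=np.linalg.inv(np.array(i["cam_to_world"])); q=(np.atleast_2d(P)@T[:3,:3].T+T[:3,3])@np.array(i["K"]).T; return q[:,:2]/q[:,2:]
E
python3 - <<'E'
from h import *
im=cv2.imread("pics/top0.png"); i=camera_info("top")
for n,p,z in [("orange",(226,201),6),("cas",(234,205),6),("nose",(248,211),3),("cradle",(316,222),10),("reader",(409,206),36),("va",(308,158),38),("vb",(325,150),38)]:
    print(n,onz(i,p,z).round())
c=im[160:260,210:450]; cv2.imwrite("pics/c1.png",cv2.resize(c,None,fx=3.3,fy=3.3,interpolation=cv2.INTER_CUBIC))
E
```

```text
orange [549. 367.   6.]
cas [537. 344.   6.]
nose [520. 304.   3.]
cradle [490. 107.  10.]
reader [ 536. -156.   36.]
va [671. 130.  38.]
vb [694.  82.  38.]
```

View pics/c1.png

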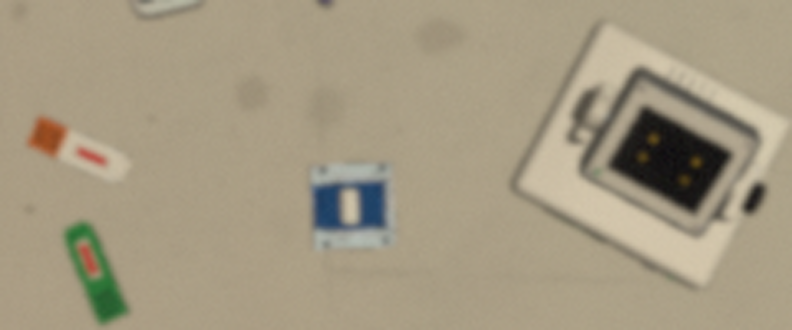

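The crop shows the cassette with its nose pointing down and right. The holder's y axis is close to world +y with its mouth to the left, and the reader is yawed about -28°. Next I'll move over the reader and look with the wrist camera.

{"name": "move_arm", "arguments": {
  "commands": [
    [[2.7,4,1.2],[0,0,5],1],
    [[2.7,4,1.2],[0,0,5],1],
    [[2.7,4,1.2],[0,0,5],1],
    [[2.7,4,1.2],[0,0,5],1],
    [[2.7,4,1.2],[0,0,5],1],
    [[2.7,4,1.2],[0,0,5],1],
    [[2.7,4,1.2],[0,0,5],1],
    [[2.7,4,1.2],[0,0,5],1],
    [[2.7,4,1.2],[0,0,5],1],
    [[2.7,4,1.2],[0,0,5],1]
  ]
}}

```text
t: 1.1
eef_pos: [417.2, -205.7, 335.1]
tcp_rot: [3.142, -0.0, 1.113]
ft_force: [0.5, -1.4, -0.3]
opening: 1.001
grip_force: 0.0
```

```bash
python3 - <<'E'
from h import *
i=camera_info("wrist");cv2.imwrite("pics/w1.png",read_camera("wrist")); print(np.round(i["K"],1).tolist(),np.round(i["cam_to_world"],4).tolist())
s=state(); print(s["joints"],s["eef_pos"],s["tcp_rot"],s["t"])
np.save("w1.npy",np.array(i["cam_to_world"]));print(proj(i,[[536,-156,36],[536,-156,110]]))
E
```

```text
[[295.0, 0.0, 321.1], [0.0, 295.0, 193.8], [0.0, 0.0, 1.0]] [[0.8973, -0.4242, -0.1219, 451.4693], [-0.4413, -0.863, -0.2458, -136.706], [-0.001, 0.2744, -0.9616, 505.7654], [0.0, 0.0, 0.0, 1.0]]
[-0.58969712  0.14240658  1.74440955  0.00230653  1.25226589 -0.14111762] [ 420.30059258 -201.22213232  336.99681094] [ 3.13879940e+00 -1.81750606e-03  1.12149978e+00] 1.15
[[377.15659779  95.88102029]
 [387.74235406  93.27249708]]
```

View pics/w1.png

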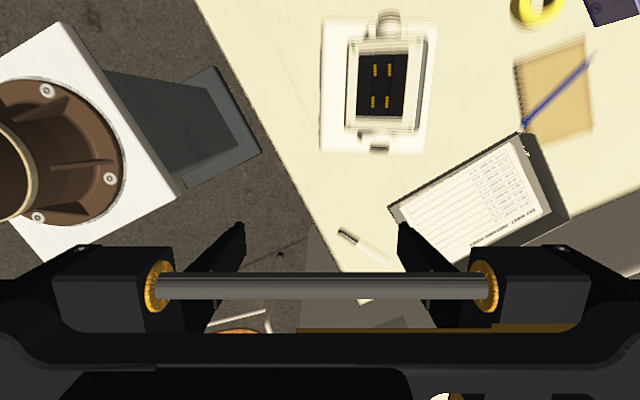

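That picture is motion-blurred, with the reader at about (385,85). I'll step closer, settle, and look again.

{"name": "move_arm", "arguments": {
  "commands": [
    [[4.0,1.0,1],[0,0,0],1],
    [[3.0,1.0,0],[0,0,0],1],
    [[0,0,0],[0,0,0],1],
    [[0,0,0],[0,0,0],1]
  ]
}}

```text
t: 1.55
eef_pos: [486.5, -187.2, 344.0]
tcp_rot: [-3.14, 0.0, 1.111]
ft_force: [-0.6, 0.2, 0.0]
opening: 1.001
grip_force: 0.0
```

```bash
python3 - <<'E'
from h import *
i=camera_info("wrist");im=read_camera("wrist");cv2.imwrite("pics/w2.png",im)
s=state(); print(s["joints"],s["eef_pos"],s["tcp_rot"],s["t"])
np.save("w2.npy",np.array(i["cam_to_world"]));p=proj(i,[[536,-156,36],[536,-156,110]]);print(p)
c=p[1].astype(int); x0=max(c[0]-110,0); y0=max(c[1]-90,0); print(x0,y0)
cv2.imwrite("pics/w2c.png",cv2.resize(im[y0:y0+165,x0:x0+220],None,fx=3.6,fy=3.6,interpolation=cv2.INTER_CUBIC))
E
```

```text
[-4.95021444e-01  2.28467629e-01  1.61495669e+00 -1.73691676e-04
  1.29928467e+00 -3.38319624e-02] [ 486.05837366 -187.56312966  344.21055497] [-3.14047130e+00  1.29420252e-04  1.10965359e+00] 1.6
[[340.71281431 127.35006403]
 [344.10176371 130.53739512]]
234 40
```

View pics/w2c.png

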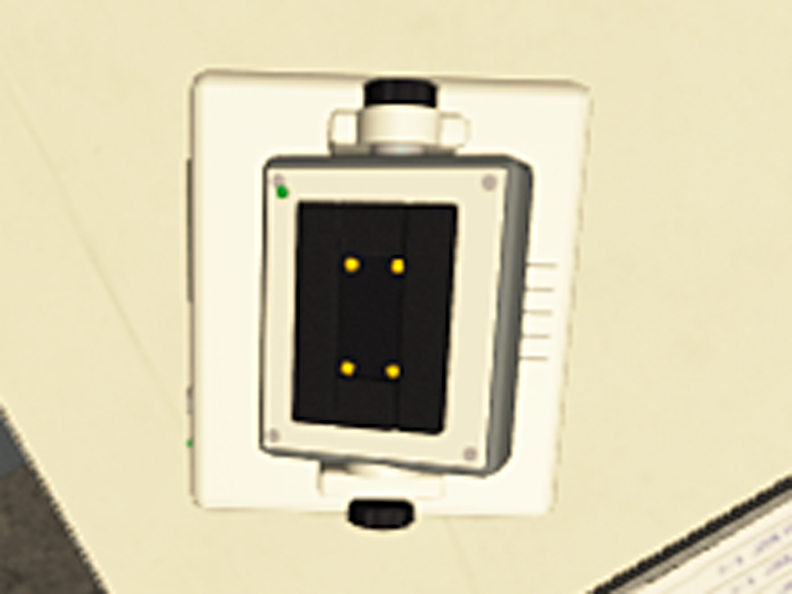

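The crop shows the face corners at about (268,166), (507,171), (490,465) and (262,448). The seal corners are at about (297,204), (457,206), (443,433) and (292,419). Next is fitting the reader pose and tilt.

```bash
cat > fit.py <<'E'
from h import *
from scipy.optimize import least_squares
K=camera_info("wrist")["K"]; i={"K":K,"cam_to_world":np.load("w2.npy")}
full=lambda q:(np.array(q,float)+.5)/3.6-.5+[234,40]
face=full([(268,166),(507,171),(490,466),(262,448)]); seal=full([(297,204),(457,206),(443,433),(292,419)]); base=full([(195,73),(590,84),(555,513),(193,508)])
sg=np.array([(-1,1),(1,1),(1,-1),(-1,-1)])
def pts(p):
    x,y,yaw,t=p[:4]; Rz=R.from_euler("z",yaw).as_matrix(); Rt=R.from_euler("y",-t).as_matrix()
    A=np.array([x,y,90])
    F=(np.c_[sg*[50,58],[20]*4]@Rt.T)@Rz.T+A; S=(np.c_[sg*[30,41],[28]*4]@Rt.T)@Rz.T+A; B=np.c_[sg*[85,95],[36]*4]@Rz.T+[x,y,0]
    return F,S,B
def res(p):
    F,S,B=pts(p); sh=p[4:6]
    return np.r_[(proj(i,F)+sh-face).ravel(),1.5*(proj(i,S)+sh-seal).ravel(),.7*(proj(i,B)+sh-base).ravel(),sh*.7]
r=least_squares(res,[536,-156,-.48,.4,0,0]); print(r.x.round(3),np.degrees(r.x[2:4]),r.cost); print(r.fun.reshape(-1,2).round(1).tolist())
p=r.x; Rr=R.from_euler("z",p[2])*R.from_euler("y",-p[3]); n=Rr.apply([0,0,1]); C=np.array([p[0],p[1],90])
print("seal face",C+28*n,"normal",n); np.save("reader.npy",p)
t=camera_info("top"); F,S,B=pts(p); print("top proj seal",proj(t,S).round(1).tolist(),"base",proj(t,B).round(1).tolist())
s=camera_info("scene"); print("scene",proj(s,F).round(1).tolist(),proj(s,S).round(1).tolist())
E
python3 fit.py
```

```text
[ 5.35805e+02 -1.58908e+02 -4.83000e-01  4.39000e-01 -2.73000e-01
 -4.24300e+00] [-27.66171558  25.14764065] 56.742411323535464
[[-2.1, -2.8], [3.4, -4.9], [1.4, 5.1], [-1.2, 2.2], [0.2, -0.7], [-1.8, -0.8], [-1.4, 1.8], [0.6, 1.4], [-0.5, -0.9], [2.0, -1.0], [1.1, 1.3], [0.5, 0.6], [-0.2, -3.0]]
seal face [ 525.26666854 -153.38375776  115.34604156] normal [-0.37638192  0.19728422  0.90521577]
top proj seal [[395.1, 211.0], [406.4, 192.4], [434.3, 207.2], [422.3, 225.5]] base [[366.3, 217.0], [394.0, 164.2], [453.3, 195.5], [425.9, 248.7]]
scene [[388.7, 179.2], [374.9, 145.4], [414.9, 137.4], [429.7, 170.0]] [[392.9, 169.4], [384.5, 149.1], [413.1, 143.3], [422.0, 163.0]]
```

```bash
cat > fit2.py <<'E'
import re
src=open("fit.py").read().split("def res")[0]; exec(src)
t=camera_info("top"); ft=lambda q:(np.array(q,float)+.5)/3.3-.5+[210,160]
tb=ft([(515,185),(605,22),(788,125),(700,287)]); ts=ft([(610,163),(645,105),(735,150),(697,213)])
ctr=lambda a:a.mean(0)
def mk(w,wt):
  def res(p):
    F,S,B=pts(p); sw=p[4:6]; st=p[6:8]; h=p[8]
    B=(B-[p[0],p[1],36])*[h,h,1]+[p[0],p[1],36]   # rounded corners
    o=[0,3,2,1]; f=[3,0,1,2]
    return np.r_[(proj(i,S)+sw-seal).ravel(),(proj(i,B)+sw-base).ravel(), 1.5*(proj(t,S[[0,1,2,3]])+st-ts).ravel(),1.0*(ctr(proj(t,B))+st-ctr(tb)).ravel(),sw*w,st*wt,(h-1)*30]
  return res
for w,wt in [(1,2),(2,4),(6,6)]:
  r=least_squares(mk(w,wt),[536,-156,-.48,.4,0,0,0,0,1]); p=r.x; print(p.round(3),round(r.cost,1)); 
  n=(R.from_euler("z",p[2])*R.from_euler("y",-p[3])).apply([0,0,1]); print("  seal",(np.array([p[0],p[1],90])+28*n).round(1),n.round(4))
print(r.fun.round(1).tolist()); print(proj(t,pts(p)[1]).tolist(),ts.tolist()); np.save("reader.npy",p)
E
python3 fit2.py
```

```text
[ 5.37024e+02 -1.53498e+02 -4.84000e-01  3.52000e-01 -5.37000e-01
 -5.83000e-01  1.24000e-01 -1.89000e-01  9.75000e-01] 7.9
  seal [ 528.5 -149.   116.3] [-0.3051  0.1603  0.9388]
[ 5.36896e+02 -1.53047e+02 -4.84000e-01  3.45000e-01 -3.05000e-01
 -2.74000e-01  1.19000e-01 -9.80000e-02  9.75000e-01] 8.6
  seal [ 528.5 -148.6  116.4] [-0.299   0.1571  0.9412]
[ 5.36678e+02 -1.52678e+02 -4.84000e-01  3.38000e-01 -5.00000e-02
 -4.50000e-02  9.00000e-02 -6.10000e-02  9.74000e-01] 9.2
  seal [ 528.5 -148.4  116.4] [-0.2932  0.1541  0.9435]
[-0.0, -1.1, 0.5, -1.2, 0.6, 0.8, 0.2, 1.3, -0.4, 0.4, 0.5, 0.2, -0.4, 1.1, 0.9, 0.1, -1.8, 1.6, -0.6, -1.0, 0.1, 0.7, -0.3, 0.7, 0.5, -0.6, -0.3, -0.3, 0.5, -0.4, -0.8]
[[393.243077965722, 210.1515045077313], [404.6036592668765, 190.8589197450568], [432.3797217044821, 205.60856773049036], [420.57756255710615, 224.6925160970987]] [[394.5, 209.04545454545456], [405.1060606060606, 191.46969696969697], [432.3787878787879, 205.10606060606062], [420.8636363636364, 224.1969696969697]]
```

The reader's position agrees between views, but its tilt is weakly determined. I'll take an oblique side view on the way.

{"name": "move_arm", "arguments": {
  "commands": [
    [[2.2,3.1,-1],[-7.5,4,0],1],
    [[2.2,3.1,-2],[-7.5,4,0],1],
    [[2.2,3.1,-3],[-7.5,4,0],1],
    [[2.2,3.1,-3],[-7.5,4,0],1],
    [[0,0,0],[0,0,0],1],
    [[0,0,0],[0,0,0],1]
  ]
}}

```text
t: 2.2
eef_pos: [574.4, -63.0, 252.6]
tcp_rot: [-3.117, 0.595, 1.12]
ft_force: [0.7, -0.3, 1.2]
opening: 0.995
grip_force: 0.0
```

```bash
python3 - <<'E'
from h import *
i=camera_info("wrist");im=read_camera("wrist");cv2.imwrite("pics/w3.png",im)
s=state(); print(s["joints"],s["eef_pos"],s["tcp_rot"],s["t"])
np.save("w3.npy",np.array(i["cam_to_world"]));p=proj(i,[[528,-149,116],[550,-107,108]]);print(p)
c=p[0].astype(int); x0=max(c[0]-100,0); y0=max(c[1]-75,0); print(x0,y0)
cv2.imwrite("pics/w3c.png",cv2.resize(im[y0:y0+150,x0:x0+200],None,fx=4,fy=4,interpolation=cv2.INTER_CUBIC))
E
```

```text
[ 0.00598115  0.53221828  1.50119011 -0.51849661  1.43860619  0.62465022] [574.33156226 -64.22053799 254.88038725] [-3.12182406  0.59263084  1.11542001] 2.25
[[320.69906607 181.23243983]
 [321.65593059 145.86909821]]
220 106
```

View pics/w3c.png

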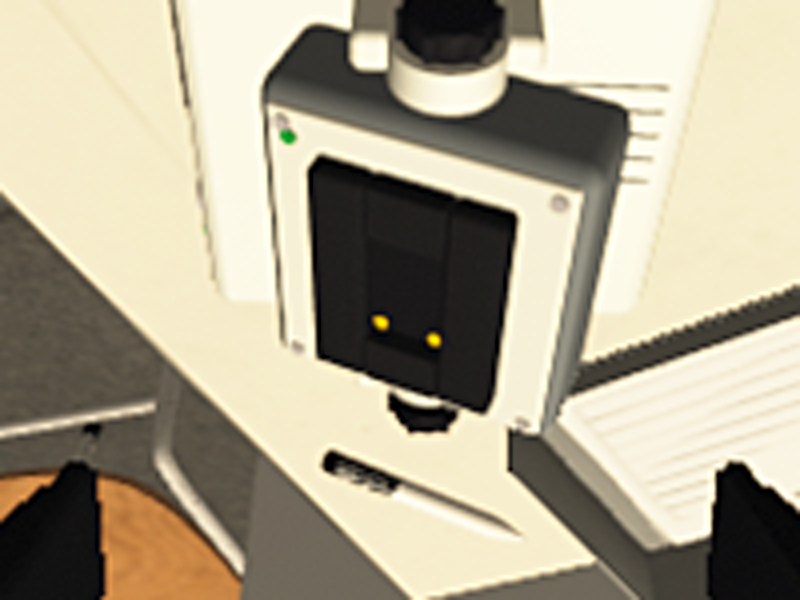

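The side view shows the seal corners at about (317,156), (518,212), (493,412) and (317,355), and the face corners at (268,105), (582,190), (545,433) and (283,348). I'll refit everything with a silhouette model.

```bash
cat > fit3.py <<'E'
exec(open("fit.py").read().split("def res")[0])
i3={"K":K,"cam_to_world":np.load("w3.npy")}; t=camera_info("top")
f3=lambda q:(np.array(q,float)+.5)/4-.5+[220,106]; ft=lambda q:(np.array(q,float)+.5)/3.3-.5+[210,160]
# corner order: (-,+),(+,+),(+,-),(-,-)
seal3=f3([(317,156),(518,212),(493,412),(317,355)]); face3=f3([(268,105),(582,190),(545,433),(283,348)])
tb=ft([(515,185),(605,22),(788,125),(700,287)]); ts=ft([(610,163),(645,105),(735,150),(697,213)])
tb=tb[[0,1,2,3]]
def edges(meas,lo,hi):
    c=meas.mean(0); out=[]
    for a in range(4):
        A,B=meas[a],meas[(a+1)%4]; n=np.array([B[1]-A[1],A[0]-B[0]]); n/=np.linalg.norm(n)
        if n@(A-c)<0:n=-n
        for k in(a,(a+1)%4): out.append(max(n@(lo[k]-A),n@(hi[k]-A)))
    return np.array(out)
def res(p):
    x,y,yaw,tl,sx2,sy2,sx3,sy3,stx,sty,h,fx,fy=p
    Rh=R.from_euler("z",yaw)*R.from_euler("y",-tl); A=np.array([x,y,90])
    g=lambda a,b,z:Rh.apply(np.c_[sg*[a,b],[z]*4])+A
    B=np.c_[sg*[85*h,95*h],[36]*4]@R.from_euler("z",yaw).as_matrix().T+[x,y,0]
    s2,s3,st=[sx2,sy2],[sx3,sy3],[stx,sty]; P=lambda i,Q,s:proj(i,Q)+s
    r=[edges(seal,P(i,g(30,41,20),s2),P(i,g(30,41,28),s2)),edges(seal3,P(i3,g(30,41,20),s3),P(i3,g(30,41,28),s3)),
       1.2*edges(ts,P(t,g(30,41,20),st),P(t,g(30,41,28),st)),.7*(P(i,B,s2)-base).ravel(),.7*(P(i,g(50-fx,58-fy,20),s2)-face).ravel(),.7*(P(i3,g(50-fx,58-fy,20),s3)-face3).ravel(),
       (P(t,B,st).mean(0)-tb.mean(0)),np.array([sx2,sy2,sx3,sy3])*.7,np.array(st)*1.5,[(h-1)*30,fx/2,fy/2]]
    return np.concatenate(r)
r=least_squares(res,[537,-153,-.48,.38]+[0]*6+[1,1,1],loss="soft_l1"); p=r.x
print(p.round(3),r.cost); print(r.fun.round(1).tolist()); cov=np.linalg.inv(r.jac.T@r.jac); print("sd",np.sqrt(np.diag(cov))[:4])
n=(R.from_euler("z",p[2])*R.from_euler("y",-p[3])).apply([0,0,1]); print("seal",(np.array([p[0],p[1],90])+28*n).round(1),n.round(4)); np.save("reader.npy",p)
E
python3 fit3.py
```

```text
[ 5.36140e+02 -1.54417e+02 -4.82000e-01  3.70000e-01 -3.20000e-01
 -1.37400e+00  1.55000e-01 -1.09800e+00 -1.07000e-01 -1.56000e-01
  9.77000e-01  4.10800e+00  5.19200e+00] 17.0167071756033
[0.9, 1.1, 1.0, 1.2, 0.9, 1.2, 0.2, 0.5, 1.4, 0.8, 0.8, 0.7, 1.2, 0.7, 0.0, 3.0, 0.6, 0.8, 0.9, 0.0, 1.0, 0.5, 0.7, 2.0, -0.5, 0.2, 0.3, -0.0, -0.3, 0.6, 0.6, 0.0, -0.7, 0.5, 0.1, -0.7, -0.6, 0.3, -0.0, -0.3, -0.9, -0.6, 0.5, 0.5, -0.7, 0.3, 0.5, 0.2, 1.0, -0.5, -0.2, -1.0, 0.1, -0.8, -0.2, -0.2, -0.7, 2.1, 2.6]
sd [1.33328597 1.52028118 0.00669677 0.02224729]
seal [ 527.2 -149.7  116.1] [-0.3201  0.1674  0.9325]
```

{"name": "move_arm", "arguments": {
  "commands": [
    [[-2,4.2,0],[7.5,-4,0],1],
    [[-2,4.2,0],[7.5,-4,0],1],
    [[-2,4.2,0],[7.5,-4,0],1],
    [[-2,4.2,0],[7.5,-4,0],1],
    [[0,0,0],[0,0,0],1],
    [[0,0,0],[0,0,0],1]
  ]
}}

```text
t: 2.85
eef_pos: [494.5, 102.5, 257.8]
tcp_rot: [3.136, -0.002, 1.107]
ft_force: [1.0, -0.8, 0.9]
opening: 0.996
grip_force: 0.0
```

```bash
sed -i 's/g(30,41,/g(30*q,41*q,/g; s/,fx,fy=p/,fx,fy,q=p/; s/\[1,1,1\]/[1,1,1,1]/; s/fy\/2\]/fy\/2,(q-1)*30]/' fit3.py; python3 fit3.py | grep -v '^\[0'
python3 - <<'E'
from h import *
i=camera_info("wrist");im=read_camera("wrist");cv2.imwrite("pics/w4.png",im)
s=state(); print(s["joints"],s["eef_pos"],s["tcp_rot"],s["t"])
np.save("w4.npy",np.array(i["cam_to_world"]));p=proj(i,[[490,107,25]]);print(p)
c=p[0].astype(int); x0=max(c[0]-70,0); y0=max(c[1]-60,0); print(x0,y0)
cv2.imwrite("pics/w4c.png",cv2.resize(im[y0:y0+120,x0:x0+140],None,fx=5,fy=5,interpolation=cv2.INTER_CUBIC))
E
```

```text
[ 5.36533e+02 -1.53482e+02 -4.85000e-01  3.55000e-01 -5.17000e-01
 -6.77000e-01  2.01000e-01 -6.03000e-01  1.34000e-01 -4.00000e-02
  9.76000e-01  4.36300e+00  5.35200e+00  9.60000e-01] 9.77465076246487
[-0.2, -0.2, 0.2, 0.3, -0.4, -0.0, -0.5, -0.3, 0.3, 0.1, 0.2, 0.0, 0.2, 0.2, -0.7, 1.7, 0.0, 0.2, 0.5, -0.4, 0.1, -0.3, 0.1, 1.2, -0.5, 0.1, 0.2, 0.1, -0.5, 0.8, 0.3, -0.0, -0.6, 0.4, 0.2, -0.6, -0.7, 0.2, -0.1, -0.4, -0.7, -0.4, 0.8, 0.2, -0.6, 0.1, 0.5, 0.5, 0.9, -0.5, -0.4, -0.5, 0.1, -0.4, 0.2, -0.1, -0.7, 2.2, 2.7, -1.2]
sd [1.24589888 1.30757104 0.00636297 0.0190541 ]
seal [ 527.9 -148.9  116.3] [-0.3074  0.1621  0.9377]
[ 7.42894756e-02  2.73843501e-01  1.79081978e+00 -1.43711066e-03
  1.07256079e+00  5.38537535e-01] [495.0870425  102.58568384 256.99389624] [ 3.13719378e+00 -1.15404942e-03  1.10723481e+00] 2.9
[[315.90241967 166.33077474]]
245 106
```

View pics/w4c.png

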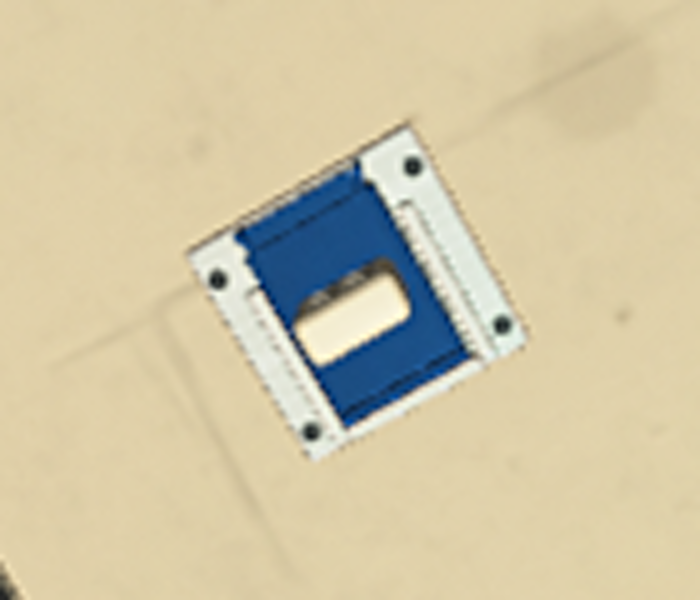

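The close view shows the cradle screws at (218,279), (412,166), (502,325) and (311,431). The holder mouth flare is at the top left, and the fin top is centred near (355,318).

```bash
python3 - <<'E'
from h import *
i={"K":camera_info("wrist")["K"],"cam_to_world":np.load("w4.npy")}
f=lambda q:(np.array(q,float)+.5)/5-.5+[245,106]
for z in (0,10,12):
    s=[onz(i,f(q),z) for q in [(218,279),(412,166),(502,325),(311,431)]]; c=[onz(i,f(q),z) for q in [(188,252),(410,122),(527,335),(313,460)]]
    y1=s[1]-s[2];y2=s[0]-s[3];x1=s[1]-s[0];x2=s[2]-s[3];a=lambda v:np.degrees(np.arctan2(v[1],v[0]))
    print(z,np.mean(s,0),np.mean(c,0),[a(v).round(1) for v in (y1,y2,x1,x2)],[np.linalg.norm(v).round(1) for v in (y1,x1)],np.linalg.norm(c[1]-c[0]),np.linalg.norm(c[1]-c[2]),a(c[1]-c[0]),a(c[3]-c[2]),a(c[0]-c[3]),a(c[1]-c[2]))
print("fin",onz(i,f((356,314)),55), "blue back edge",[onz(i,f(q),25) for q in [(342,425),(475,352),(240,235),(358,162)]])
t=camera_info("top"); im=cv2.imread("pics/top0.png"); ft=lambda q:(np.array(q,float)+.5)/3.3-.5+[210,160]
print("fin top view",onz(t,ft((349,206)),55),"cradle top",onz(t,ft((351,206)),10))
hsv=cv2.cvtColor(im,cv2.COLOR_BGR2HSV)
print("cas approx", [onz(t,ft(q),6).round(1) for q in [(48,135),(128,165)]])
E
```

```text
0 [488.90718052 102.94721786   0.        ] [489.55582069 104.90356407   0.        ] [np.float64(93.5), np.float64(93.4), np.float64(3.4), np.float64(3.2)] [np.float64(53.6), np.float64(65.3)] 74.3578443446207 70.97366772926028 3.375147070835808 -175.41090354782946 92.85430024468302 92.99092652963739
10 [489.82284886 104.54480134  10.        ] [490.4563529  106.45549587  10.        ] [np.float64(93.5), np.float64(93.4), np.float64(3.4), np.float64(3.2)] [np.float64(52.3), np.float64(63.8)] 72.62269117271491 69.31748490460154 3.3751470708358084 -175.4109035478295 92.85430024468303 92.99092652963743
12 [490.00598253 104.86431803  12.        ] [490.63645934 106.76588223  12.        ] [np.float64(93.5), np.float64(93.4), np.float64(3.4), np.float64(3.2)] [np.float64(52.1), np.float64(63.5)] 72.27566053833385 68.98624833966981 3.3751470708358124 -175.41090354782946 92.85430024468307 92.99092652963743
fin [491.50512698 109.44454081  55.        ] blue back edge [array([470.62429275,  77.75095911,  25.        ]), array([513.46377032,  79.96347291,  25.        ]), array([470.07632412, 138.21126182,  25.        ]), array([507.80633828, 141.37503286,  25.        ])]
fin top view [489.5102817  108.06179678  55.        ] cradle top [489.3731305  106.69797805  10.        ]
cas approx [array([549.9, 372.5,   6. ]), array([524.1, 302.1,   6. ])]
```

{"name": "move_arm", "arguments": {
  "commands": [
    [[1,4.5,0],[0,0,0],1],
    [[1,4.5,-1],[0,0,0],1],
    [[1,4.5,-1],[0,0,0],1],
    [[1,4.5,-1],[0,0,0],1],
    [[0.5,4,-1],[0,0,0],1],
    [[0,0,0],[0,0,0],1],
    [[0,0,0],[0,0,0],1]
  ]
}}

```text
t: 3.6
eef_pos: [540.4, 323.9, 214.3]
tcp_rot: [3.141, 0.001, 1.11]
ft_force: [-0.2, -0.2, -0.5]
opening: 1.0
grip_force: 0.0
```

```bash
python3 - <<'E'
from h import *
i=camera_info("wrist");im=read_camera("wrist");cv2.imwrite("pics/w5.png",im)
s=state(); print(s["joints"],s["eef_pos"],s["tcp_rot"],s["t"])
np.save("w5.npy",np.array(i["cam_to_world"]));p=proj(i,[[535,337,6]]);print(p)
c=p[0].astype(int); x0=max(c[0]-80,0); y0=max(c[1]-60,0); print(x0,y0)
cv2.imwrite("pics/w5c.png",cv2.resize(im[y0:y0+120,x0:x0+160],None,fx=5,fy=5,interpolation=cv2.INTER_CUBIC))
E
```

```text
[ 4.34630357e-01  4.97655814e-01  1.54648950e+00 -1.02124660e-03
  1.09760385e+00  8.97201735e-01] [540.36886967 323.24194809 214.73422079] [3.14097999e+00 6.89494898e-04 1.10869022e+00] 3.65
[[312.8879222 163.621394 ]]
232 103
```

View pics/w5c.png

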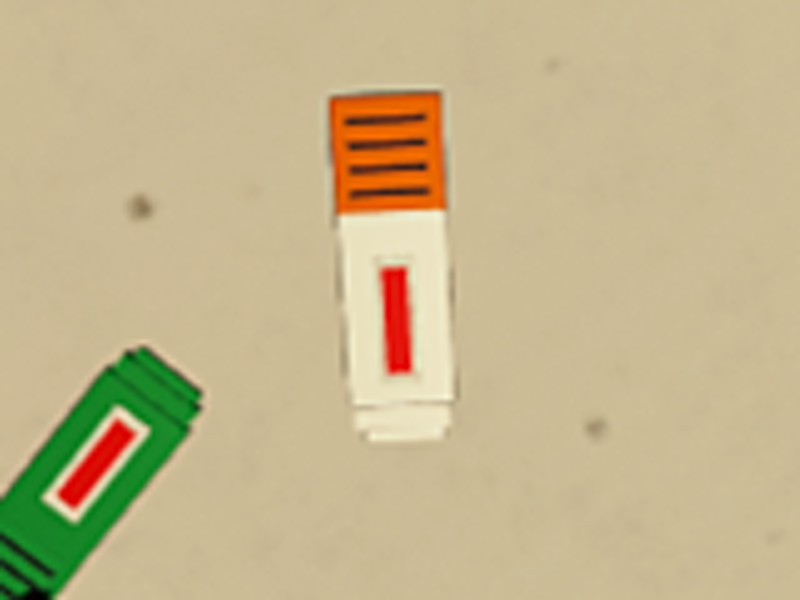

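The cassette's orange end corners are (330,97) and (442,92), the orange/white line runs (337,214) to (446,209), and the nose tip runs (367,440) to (446,437).

```bash
python3 - <<'E'
from h import *
i={"K":camera_info("wrist")["K"],"cam_to_world":np.load("w5.npy")}
f=lambda q:(np.array(q,float)+.5)/5-.5+[232,103]
g=lambda q,z=6:onz(i,f(q),z)
e=(g((330,97))+g((442,92)))/2; m=(g((337,214))+g((446,209)))/2; n=(g((367,440),4.8)+g((446,437),4.8))/2
for v in (e-m,m-n,e-n): print(np.linalg.norm(v),np.degrees(np.arctan2(v[1],v[0])))
w=g((442,92))-g((330,97)); print("w",np.linalg.norm(w),np.degrees(np.arctan2(w[1],w[0])))
print(e,m,n); u=(e-n);u[2]=0;u/=np.linalg.norm(u); print("centre",(e+n)/2,"grip",(e+n)/2+31*u)
s=state();print(s["eef_pos"],s["tcp_rot"])
E
```

```text
29.02077072541339 65.73732799573517
60.447348968464055 66.78790407795077
89.46096005624722 66.4470879044156
w 27.995993820781734 -23.891342963118017
[554.38846527 386.68404716   6.        ] [542.46323579 360.22664677   6.        ] [518.643458   304.68332869   4.8       ]
centre [536.51596163 345.68368792   5.4       ] grip [548.90343127 374.10112264   5.4       ]
[540.36886967 323.24194809 214.73422079] [3.14097999e+00 6.89494898e-04 1.10869022e+00]
```

{"name": "move_arm", "arguments": {
  "commands": [
    [[0.4,2.6,-3],[0,0,2.8],0.6],
    [[0.45,2.5,-4],[0,0,0],0.6],
    [[0,0,-4],[0,0,0],0.6],
    [[0,0,-4],[0,0,0],0.6],
    [[0,0,-2],[0,0,0],0.6],
    [[0,0,-1],[0,0,0],0.6],
    [[0,0,0],[0,0,0],0.6],
    [[0,0,0],[0,0,0],0.6]
  ]
}}

```text
t: 4.45
eef_pos: [549.2, 375.0, 36.2]
tcp_rot: [3.14, -0.001, 1.157]
ft_force: [0.4, -0.7, 0.5]
opening: 0.601
grip_force: 0.0
```

{"name": "move_arm", "arguments": {
  "commands": [
    [[0,0,-1.6],[0,0,0],0.6],
    [[0,0,-1.3],[0,0,0],0.6],
    [[0,0,-0.5],[0,0,0],0.6],
    [[0,0,0],[0,0,0],0.6],
    [[0,0,0],[0,0,0],0.6]
  ]
}}

```text
t: 4.95
eef_pos: [547.9, 375.4, 0.4]
tcp_rot: [-3.141, 0.001, 1.159]
ft_force: [-0.7, -0.8, 1.8]
opening: 0.598
grip_force: 0.9
```

```bash
python3 -c "
from h import *
s=state();print(s['eef_pos'],s['tcp_rot'],s['ft_force'])"
```

```text
[5.47902812e+02 3.75350381e+02 3.64152724e-01] [-3.14133180e+00  5.79018640e-04  1.15850318e+00] [-0.71149621 -0.83001777  1.82494812]
```

{"name": "move_arm", "arguments": {
  "commands": [
    [[0,0,0],[0,0,0],0],
    [[0,0,0],[0,0,0],0],
    [[0,0,0],[0,0,0],0],
    [[0,0,0],[0,0,0],0],
    [[0,0,0],[0,0,0],0],
    [[0,0,0],[0,0,0],0],
    [[0,0,0],[0,0,0],0]
  ]
}}

```text
t: 5.65
eef_pos: [548.1, 375.4, 0.7]
tcp_rot: [3.142, 0.0, 1.158]
ft_force: [-0.9, -0.4, -1.1]
opening: 0.287
grip_force: 30.0
```

{"name": "move_arm", "arguments": {
  "commands": [
    [[0,0,2],[0,0,0],0],
    [[0,0,3],[0,0,0],0],
    [[-1.6,-3.4,0],[0,0,6.7],0],
    [[-1.6,-3.4,0],[0,0,6.7],0],
    [[-1.6,-3.4,0],[0,0,6.8],0],
    [[-1.6,-3.4,0],[0,0,6.8],0],
    [[0,0,-2],[0,0,0],0],
    [[0,0,-1.3],[0,0,0],0],
    [[0,0,0],[0,0,0],0],
    [[0,0,0],[0,0,0],0]
  ]
}}

```text
t: 6.65
eef_pos: [484.4, 240.0, 17.5]
tcp_rot: [-3.141, 0.0, 1.63]
ft_force: [-0.1, 0.9, 0.2]
opening: 0.288
grip_force: 30.0
```

```bash
python3 - <<'E'
from h import *
i=camera_info("wrist");im=read_camera("wrist");cv2.imwrite("pics/w6.png",im)
s=state(); print(s["joints"],s["eef_pos"],s["tcp_rot"],s["t"])
np.save("w6.npy",np.array(i["cam_to_world"]));p=proj(i,[[488.5,138,17],s["eef_pos"]]);print(p)
c=p[0].astype(int); x0=max(c[0]-100,0); y0=max(c[1]-75,0); print(x0,y0)
cv2.imwrite("pics/w6c.png",cv2.resize(im[y0:y0+150,x0:x0+200],None,fx=4,fy=4,interpolation=cv2.INTER_CUBIC))
E
```

```text
[ 3.37837549e-01  6.54942046e-01  1.93393216e+00 -3.40523316e-05
  5.52425771e-01  2.78629663e-01] [484.42807318 240.02546294  17.78533354] [ 3.14130635e+00 -6.33096670e-05  1.63003321e+00] 6.7
[[318.54480009 366.81160487]
 [321.40301563 237.34767806]]
218 291
```

View pics/w6c.png

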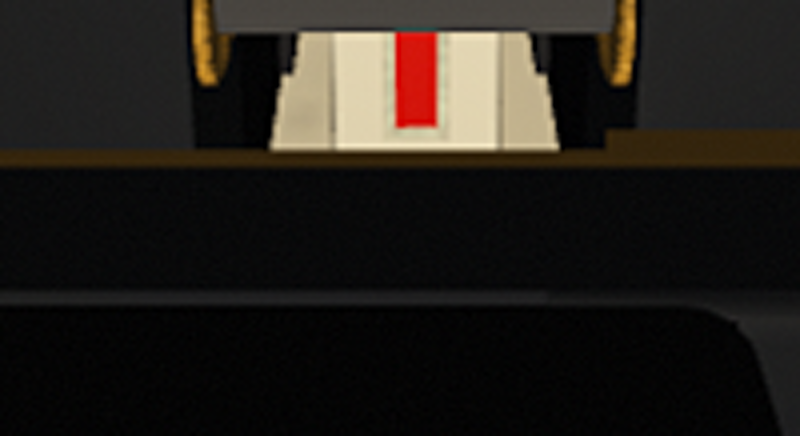

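The cassette sits straight in the grip, but the gripper hides the holder. I'll insert it on force feedback.

{"name": "move_arm", "arguments": {
  "commands": [
    [[-0.17,-0.5,-0.28],[0,0,0],0],
    [[0.05,-1,0],[0,0,0],0],
    [[0.06,-1,0],[0,0,0],0],
    [[0.06,-0.8,0],[0,0,0],0],
    [[0.05,-0.8,0],[0,0,0],0],
    [[0.05,-0.8,0],[0,0,0],0]
  ]
}}

```text
t: 7.3
eef_pos: [485.3, 189.6, 15.0]
tcp_rot: [3.141, -0.0, 1.629]
ft_force: [-0.7, -0.3, 0.2]
opening: 0.286
grip_force: 30.0
```

{"name": "move_arm", "arguments": {
  "commands": [
    [[0.05,-0.8,0],[0,0,0],0],
    [[0.05,-0.8,0],[0,0,0],0],
    [[0.03,-0.5,0],[0,0,0],0],
    [[0.03,-0.5,0],[0,0,0],0],
    [[0,0,0],[0,0,0],0]
  ]
}}

```text
t: 7.8
eef_pos: [486.8, 163.9, 14.9]
tcp_rot: [3.142, 0.0, 1.629]
ft_force: [0.6, 0.1, -0.1]
opening: 0.288
grip_force: 30.0
```

{"name": "move_arm", "arguments": {
  "commands": [
    [[0.02,-0.3,0],[0,0,0],0],
    [[0.01,-0.2,0],[0,0,0],0],
    [[0.01,-0.2,0],[0,0,0],0],
    [[0,0,0],[0,0,0],0]
  ]
}}

```text
t: 8.2
eef_pos: [487.2, 157.3, 14.9]
tcp_rot: [3.141, -0.0, 1.63]
ft_force: [1.4, -0.1, 0.5]
opening: 0.29
grip_force: 30.0
```

{"name": "move_arm", "arguments": {
  "commands": [
    [[0.0,-0.1,0],[0,0,0],0],
    [[0.01,-0.1,0],[0,0,0],0],
    [[0,0,0],[0,0,0],0]
  ]
}}

```text
t: 8.5
eef_pos: [487.3, 156.8, 15.0]
tcp_rot: [3.141, -0.001, 1.629]
ft_force: [-1.3, 15.5, -0.3]
opening: 0.289
grip_force: 30.0
```

{"name": "move_arm", "arguments": {
  "commands": [
    [[0,0.1,0],[0,0,0],0.45],
    [[0,0,0],[0,0,0],0.45],
    [[0,0,0],[0,0,0],0.45],
    [[0,0,1],[0,0,0],0.5],
    [[0,0,3],[0,0,0],0.5],
    [[0,0,4],[0,0,0],0.5],
    [[0,0,4],[0,0,8],0.6],
    [[0,-1,4],[0,0,8],0.7],
    [[-2,-2,4],[0,0,8],0.7],
    [[-2,-2,0],[0,0,8],0.7]
  ]
}}

```text
t: 9.5
eef_pos: [448.3, 106.1, 219.7]
tcp_rot: [3.135, 0.004, 2.194]
ft_force: [0.9, -0.6, -1.3]
opening: 0.695
grip_force: 0.0
```

{"name": "move_arm", "arguments": {
  "commands": [
    [[0,-1,0],[0,0,8],0.7],
    [[0,-1,0],[0,0,8],0.7],
    [[0,0,0],[0,0,8],0.7],
    [[0,0,0],[0,0,8],0.7],
    [[0,0,0],[0,0,8],0.7],
    [[0,0,0],[0,0,8],0.7],
    [[0,0,0],[0,0,8],0.7],
    [[0,0,0],[0,0,2],0.7],
    [[0,0,0],[0,0,0],0.7]
  ]
}}

```text
t: 10.4
eef_pos: [447.1, 86.3, 215.5]
tcp_rot: [3.142, 0.0, -3.083]
ft_force: [0.3, -0.5, -0.4]
opening: 0.699
grip_force: 0.0
```

```bash
python3 - <<'E'
from h import *
i=camera_info("wrist");im=read_camera("wrist");cv2.imwrite("pics/w7.png",im)
s=state(); print(s["joints"],s["eef_pos"],s["tcp_rot"],s["t"])
np.save("w7.npy",np.array(i["cam_to_world"]));p=proj(i,[[490.4,107,55],[487,157,18]]);print(p)
h=cv2.cvtColor(im,cv2.COLOR_BGR2HSV)
for n,lo,hi in [("orange",(5,150,120),(16,255,255)),("blue",(100,120,50),(125,255,255))]:
    m=cv2.inRange(h,lo,hi); k,l,st,c=cv2.connectedComponentsWithStats(m)
    for j in range(1,k):
        if st[j,4]>60: 
            r=cv2.minAreaRect(np.argwhere(l==j)[:,::-1].astype(np.float32)); b=cv2.boxPoints(r)
            print(n,c[j].round(1),st[j],np.array([onz(i,q,18.5 if n=="orange" else 25)[:2] for q in b]).round(1).tolist())
c=p[0].astype(int); x0,y0=max(c[0]-100,0),max(c[1]-75,0); print(x0,y0)
cv2.imwrite("pics/w7c.png",cv2.resize(im[y0:y0+150,x0:x0+200],None,fx=4,fy=4,interpolation=cv2.INTER_CUBIC))
E
```

```text
[ 4.53985536e-02  2.49264811e-01  1.95528414e+00  8.43556005e-05
  9.36556686e-01 -1.58286438e+00] [447.10087743  86.29815109 215.38493668] [ 3.14153056e+00  4.87803347e-04 -3.08417603e+00] 10.45
[[336.39651067 216.11499191]
 [373.13403131 206.03201732]]
orange [372.6 205.4] [362 196  22  20 379] [[474.1, 141.0], [472.4, 168.2], [498.5, 171.3], [500.1, 143.5]]
blue [335.3 205.7] [ 312  192   49   30 1119] [[510.0, 78.0], [470.7, 76.0], [467.1, 136.9], [506.3, 140.6]]
236 141
```

The orange end is centred at (486,156), which matches "home", and the blue holder is centred near (489.5,107.5). Now I'll grip the fin.

{"name": "move_arm", "arguments": {
  "commands": [
    [[2.2,1.1,-3],[0,0,0],0.7],
    [[2.06,1.0,-4],[0,0,0],0.7],
    [[0,0,-4],[0,0,0],0.7],
    [[0,0,-3],[0,0,0],0.7],
    [[0,0,-1.5],[0,0,0],0.7],
    [[0,0,-1],[0,0,0],0.7],
    [[0,0,0],[0,0,0],0.7],
    [[0,0,0],[0,0,0],0.7]
  ]
}}

```text
t: 11.25
eef_pos: [490.2, 107.4, 50.6]
tcp_rot: [3.141, 0.001, -3.083]
ft_force: [0.5, 0.2, -0.1]
opening: 0.701
grip_force: 0.0
```

{"name": "move_arm", "arguments": {
  "commands": [
    [[0,0,-1.2],[0,0,0],0.7],
    [[0,0,-1],[0,0,0],0.7],
    [[0,0,0],[0,0,0],0.4],
    [[0,0,0],[0,0,0],0],
    [[0,0,0],[0,0,0],0],
    [[0,0,0],[0,0,0],0],
    [[0,0,0],[0,0,0],0],
    [[0,0,0],[0,0,0],0],
    [[0,0,0],[0,0,0],0],
    [[0,0,0],[0,0,0],0]
  ]
}}

```text
t: 12.25
eef_pos: [489.9, 107.4, 27.9]
tcp_rot: [3.141, 0.0, -3.083]
ft_force: [-0.5, -0.3, 0.9]
opening: 0.147
grip_force: 30.0
```

{"name": "move_arm", "arguments": {
  "commands": [
    [[0,0,1],[0,0,0],0],
    [[0,0,2],[0,0,0],0],
    [[0,0,3],[0,0,0],0],
    [[0,0,3],[0,0,0],0],
    [[0,0,3],[0,0,0],0],
    [[0,0,3],[0,0,0],0],
    [[0,0,3],[0,0,0],0],
    [[0,0,2],[0,0,0],0],
    [[0,0,0],[0,0,0],0]
  ]
}}

```text
t: 13.15
eef_pos: [490.5, 107.5, 230.8]
tcp_rot: [3.141, 0.005, -3.083]
ft_force: [0.6, 0.7, -1.3]
opening: 0.148
grip_force: 30.0
```

{"name": "move_arm", "arguments": {
  "commands": [
    [[0.2,-2.5,0],[0,0,-6],0],
    [[0.2,-3.5,0],[0,0,-6],0],
    [[0.2,-3.5,0],[0,0,-6],0],
    [[0.2,-3.5,0],[0,0,-6],0],
    [[0.2,-3.5,0],[0,0,-7],0],
    [[0.2,-3.5,0],[-3.15,-6,0],0],
    [[0.2,-2.5,0],[-3.15,-6,0],0],
    [[0,-1.8,0],[-3.15,-6,0],0],
    [[0,0,0],[0,0,0],0],
    [[0,0,0],[0,0,0],0]
  ]
}}

```text
t: 14.15
eef_pos: [503.3, -135.3, 227.4]
tcp_rot: [-3.141, 0.351, 2.659]
ft_force: [-0.2, -0.3, -1.0]
opening: 0.143
grip_force: 30.0
```

```bash
cat > pose.py <<'E'
from h import *
p=np.load("reader.npy"); Rr=R.from_euler("z",p[2])*R.from_euler("y",-p[3]); n=Rr.apply([0,0,1]); S=np.array([p[0],p[1],90])+28*n
off=17.9
def rep(s=None):
    s=s or state(); T=R.from_euler("xyz",s["tcp_rot"])
    H=T*R.from_euler("xyz",[np.pi,0,np.pi])  # holder axes: x=-tool x, y=tool y, z=-tool z
    O=np.array(s["eef_pos"])-off*(-T.apply([0,0,1])); d=Rr.inv().apply(O-S)
    print("t",round(s["t"],2),"TCP",s["eef_pos"].round(1),"hold in seal mm",d.round(1),"rotvec to go (world deg)",np.degrees((Rr*H.inv()).as_rotvec()).round(2),"F seal frame",Rr.inv().apply(s["ft_force"]).round(1),"M",Rr.inv().apply(s["moment"]).round(2))
if __name__=="__main__": rep(); print(n.round(4))
E
python3 pose.py
```

```text
t 14.15 TCP [ 503.3 -135.3  227.4] hold in seal mm [12.2  0.6 96.1] rotvec to go (world deg) [-0.09 -0.2  -0.12] F seal frame [-0.4 -0.4 -0.9] M [ 0.1   0.12 -0.04]
[-0.3074  0.1621  0.9377]
```

{"name": "move_arm", "arguments": {
  "commands": [
    [[0.5,-0.3,-3],[0,0,0],0],
    [[0.5,-0.3,-3],[0,0,0],0],
    [[0.3,-0.2,-1.5],[0,0,0],0],
    [[0.15,0,-0.5],[0,0,0],0],
    [[0,0,0],[0,0,0],0],
    [[0,0,0],[0,0,0],0]
  ]
}}

```text
t: 14.75
eef_pos: [518.8, -143.3, 148.4]
tcp_rot: [-3.141, 0.355, 2.66]
ft_force: [-0.1, -0.2, -1.5]
opening: 0.147
grip_force: 30.0
```

```bash
python3 pose.py; python3 - <<'E'
from h import *
im=read_camera("scene");i=camera_info("scene");p=proj(i,[[528,-149,125]])[0].astype(int);print(p)
x0,y0=p[0]-66,p[1]-50
cv2.imwrite("pics/s2c.png",cv2.resize(im[y0:y0+100,x0:x0+133],None,fx=6,fy=6,interpolation=cv2.INTER_CUBIC))
E
```

```text
t 14.75 TCP [ 518.8 -143.3  148.4] hold in seal mm [ 1.2  0.7 16. ] rotvec to go (world deg) [ 0.01 -0.01 -0.19] F seal frame [-0.5 -0.2 -1.4] M [ 0.11  0.15 -0.  ]
[-0.3074  0.1621  0.9377]
[401 153]
```

View pics/s2c.png

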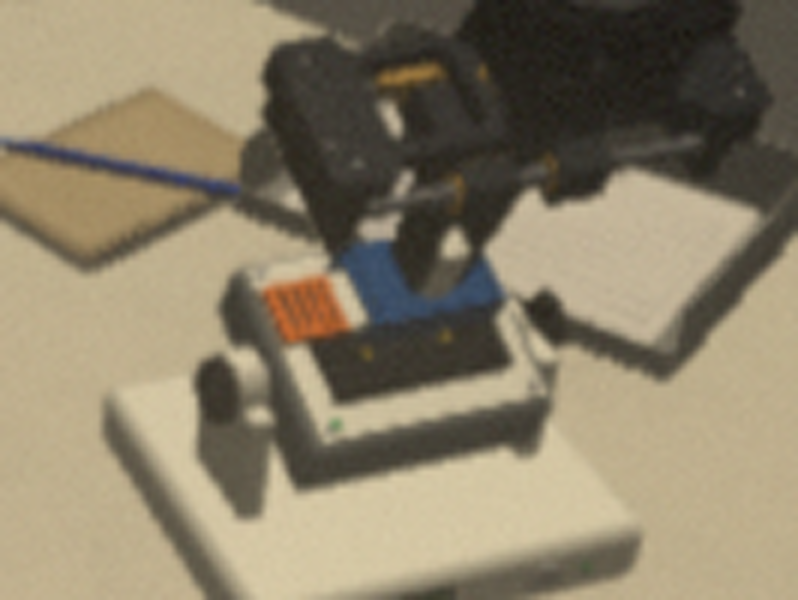

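The view shows the loaded holder hovering parallel to the seal and aligned, with the orange end out towards the left cheek. I'll press along the normal in small steps.

{"name": "move_arm", "arguments": {
  "commands": [
    [[0.12,-0.1,-0.6],[0,0,0],0],
    [[0.12,-0.1,-0.55],[0,0,0],0],
    [[0.06,-0.03,-0.19],[0,0,0],0],
    [[0,0,0],[0,0,0],0],
    [[0,0,0],[0,0,0],0]
  ]
}}

```text
t: 15.3
eef_pos: [521.3, -145.9, 134.4]
tcp_rot: [-3.141, 0.355, 2.659]
ft_force: [0.3, 0.4, -1.0]
opening: 0.148
grip_force: 30.0
```

```bash
python3 pose.py
```

```text
t 15.3 TCP [ 521.3 -145.9  134.4] hold in seal mm [-0.5 -0.4  1.7] rotvec to go (world deg) [ 0.01 -0.03 -0.16] F seal frame [-0.3  0.4 -1. ] M [ 0.16  0.12 -0.05]
[-0.3074  0.1621  0.9377]
```

{"name": "move_arm", "arguments": {
  "commands": [
    [[0.06,-0.03,-0.19],[0,0,0],0],
    [[0.06,-0.03,-0.19],[0,0,0],0],
    [[0,0,0],[0,0,0],0],
    [[0,0,0],[0,0,0],0]
  ]
}}

```text
t: 15.7
eef_pos: [522.7, -146.5, 130.9]
tcp_rot: [-3.141, 0.355, 2.659]
ft_force: [-2.6, 0.2, 3.1]
opening: 0.144
grip_force: 30.0
```

```bash
python3 pose.py
```

```text
t 15.7 TCP [ 522.7 -146.5  130.9] hold in seal mm [-0.3 -0.3 -2.2] rotvec to go (world deg) [ 0.03  0.01 -0.17] F seal frame [-1.1 -1.   3.7] M [-0.12  0.02 -0.05]
[-0.3074  0.1621  0.9377]
```

{"name": "move_arm", "arguments": {
  "commands": [
    [[0.06,-0.03,-0.19],[0,0,0],0],
    [[0.03,-0.02,-0.09],[0,0,0],0],
    [[0.03,-0.02,-0.09],[0,0,0],0],
    [[0,0,0],[0,0,0],0],
    [[0,0,0],[0,0,0],0],
    [[0,0,0],[0,0,0],0]
  ]
}}

```text
t: 16.3
eef_pos: [523.9, -147.2, 127.3]
tcp_rot: [-3.141, 0.356, 2.659]
ft_force: [-3.5, 1.6, 7.7]
opening: 0.147
grip_force: 30.0
```

```bash
python3 pose.py
```

```text
t 16.3 TCP [ 523.9 -147.2  127.3] hold in seal mm [-0.2 -0.3 -6. ] rotvec to go (world deg) [ 0.03  0.03 -0.17] F seal frame [-0.9 -0.2  8.6] M [-0.01  0.06 -0.02]
[-0.3074  0.1621  0.9377]
```

```bash
python3 -c "
from cell import env
print(env.job_done())"
```

```text
the job is handed in; nothing more can be done
None
```

I handed the job in with the cassette home in the holder and the loaded holder still gripped and pressed on the seal at about 9 N, roughly 6 mm of the 8 mm travel by my estimate. By my own fit of the reader it is flat, square and centred to under 1 mm; `job_done()` returned no verdict.

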